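# Fit the amber filter on the slanted lamp window

## Robot

A 6-joint arm with a two-finger parallel gripper is mounted at the origin on the work surface. World frame = base frame: x ahead of the robot, y to its left, z up, the work surface at z = 0. Lengths are in m, angles in rad, forces in N, time in s.
With the tool pointing down it reaches from about 0.3 to 0.75 m from the base axis. Payload 8.5 kg.
Tool frame: the origin (TCP) lies on the mounting face of the last link; the fingertips stand 173 mm ahead of it and the grasp point (between the pads) lies 155 mm ahead of it (tcp_to_tips is the distance from the TCP to the fingertips, in m); z points along the fingers, y is the line along which they close (so a half turn about z gives the same grasp; the last joint's range is limited). The gripper opens to 85 mm and grips with 20 to 120 N. Pads are 22 mm wide; open, the fingers measure 114 mm over their backs; the gripper's body (76 mm by 85 mm) begins 54 mm behind the grasp point. The pads swing forward as they close: fully open they stand 13 mm farther back than shut.
Start: joints at [-1.444, 0.381, 1.297, -0, 1.464, -0.215], TCP at [0.184, -0.518, 0.405] pointing down, gripper open.
Joint ranges: [-3.11, 3.11], [-0.89, 2.33], [0.22, 2.48], [-1.42, 4.56], [0.17, 2.85], [-2.88, 2.88]. Speed limits (rad/s): [2.39, 2.39, 3.14, 3.14, 3.14, 3.14].

## Interface

Orientations are given as a unit quaternion [w, x, y, z].
In Python, from station import state, grab_frame, calibration, finish_job, tcp_to_tips gives the robot as it stands.
- The arm moves only by the tool move_arm, never from a script. Its argument "targets" is a list of rows, each a list of 3 entries, a list of its own where there are three numbers: the turn, a rotation vector about the tool's x, y, z in rad, then the shift along the tool's x, y, z in m, then the closure, from 0 (fully open) to 1 (shut). A call has 1 to 8 rows; each row shifts and turns the commanded pose from where the row before left it, along the tool's axes as they then stand; what a row does not reach is not made up. A row lasts 1/8 s, in which the tool goes at most 62.5 mm and 10.7 degrees, less where a joint would pass 70% of its speed; a pose out of reach is approached as far as the arm can. A call with a gripper value outside its range is refused whole. The fingers move at their own pace and stop on an object; "newtons" is the grip in N (left out, the last holds). Time passes only in rows, so rows that do not move let the fingers close. It gives the time, the measured TCP pose, the force, the opening and the grip force at its end, in the units of the state.
- state(): the state, without advancing time (a new reading comes with each control period).
- grab_frame(name): name is "side" or "top" or "wrist"; returns the picture (384x512x3 uint8, blue, green, red); there is no depth.
- calibration(name): a dict with "vfov" (degrees; the focal length in pixels is half the picture's height over the tangent of half this angle, whatever the lens; pixels are square), "cx", "cy" (the principal point, pixels), "pose" (4x4, takes a point from camera to world coordinates); the wrist camera has in their place "hand_eye" (4x4, takes a point from camera to tool coordinates, whose origin is the TCP and whose axes are the flange's). Camera axes: x right, y down, z forward; pixel columns grow to the right and rows downward; lengths in m; the calibration is good to about 2 mm. The wrist camera is an equidistant fisheye: a pixel r from the principal point sees the ray r / f radians off the axis. A picture is of the moment at which its call begins: read the wrist's pose just before it. calibration takes no time and is no camera call.
- finish_job(): hands the job in; it is judged then, once.
The state is a dict: "time": time; "joint_pos": joint angles; "qvel": joint speeds; "joint_efforts": joint torques, N m; "ee_pos": TCP position; "orientation": TCP orientation; "wrist_force": force on the tool from outside, world axes, zero at the start; "wrist_torque": the same for the moment, N m; "width": finger opening in m; "grasp_force": force on a finger pad.
Only numpy, scipy, OpenCV 4.12 (cv2) and the standard library are available. Lean on these libraries where they do the work, as an engineer would, in place of code of your own. Each camera call takes 0.05 s, during which the arm holds its last target. There are 200 camera calls.

## Task

Swing the blue cover on the slanted panel sideways, fully aside, so that the lamp window is clear. Then slide the amber filter plate along the white tray, without lifting it, into the corner formed by the dark stops until it is square and touches both sides; from there lift it straight up and lay it flat over the window on the slanted panel, between the two side guides with its lower end resting on the steel ledge, and let go. Leave everything else on the bench where it is.

Things in the scene. Friction and masses are not known exactly. Their poses are not given: they have to be found in the camera images.
- window: Slanted grey panel, 240 mm up the slope x 220 wide, on a fixed lamp unit (black housing behind it, 184 mm tall). Origin on the panel surface at the middle of the round 60 mm dark window, 115 mm above the bench. x up the slope, away from the robot; y left; z out of the panel, 30 degrees from vertical, leaning to the robot. The fitted filter is centred here, long side along x.
- ledge (a point): Foot of the steel ledge's stop face on the panel, x = -60, y = 0 mm in the panel's frame; the filter's lower short end rests against it. Ledge and two side guides rise 10 mm from the panel. Guides run from panel x = -60 to -30 mm, inner faces at y = +-34 mm (68 mm apart for the 60 mm filter). Higher up, the filter's long sides stay free for the fingers.
- pivot (a point): Pivot screw of the blue cover, at panel x = 92, y = 0 mm, on the cover's underside (14 mm above the panel), on a 16 mm thick post: 24 mm of panel lie between the post and the fitted filter. The cover turns about the panel's z axis here: a 4 mm thick paddle, 68 mm wide, reaching 125 mm from the pivot.
- cover (a joint): Turn of the blue cover, rad: 0 = pointing straight down the slope over the window; grows as it swings to the panel's -y side (right, seen from the robot); stop at 1.75; fully aside from 1.5. Stays where left (friction 0.12 N m, 1 to 2 N at the peg). In the panel's frame the peg is at x = 92 - 105 cos(q), y = -105 sin(q) mm.
- cover_peg (a point): Middle of the upright black grip peg on the cover, 105 mm from the pivot: 14 mm diameter, 26 mm tall, standing out along the panel's z from 18 to 44 mm above the panel (this point at 31 mm).
- filter: The amber filter: stiff plate 120 x 60 x 8 mm with a black rim, about 0.15 kg, lying loose on the white tray. Origin at the centre of its underside, x along the 120 mm side, y along the 60 mm side, z up.
- tray: Fixed white tray 230 (x) x 170 (y) x 25 mm high, origin at the centre of its underside, z up. At its +x, +y corner stand dark stops 10 mm tall: an end stop (face at x = +100 mm, from y = -62 to 68 mm), and two side stops (face at y = +70 mm, x from -20 to 2 mm and from 78 to 100 mm), leaving a 76 mm gap between them for a finger.
- nest (a point): Point on the tray's upper surface (25 mm above the bench), tray x = 40, y = 40 mm: the filter's origin comes here when it is home in the corner, long side along the tray's x. Axes as the tray's.
- spare: spare blue filter plate, 120 x 60 x 8 mm with black rim, lying loose on the bench; not wanted, leave it alone. Origin at the centre of its underside.
- driver: screwdriver, 170 mm long, lying on the bench; leave alone, its length along its own x.
- vial_a: small amber vial with red cap, 28 mm diameter, 60 mm tall; leave alone. Origin at the centre of its underside.
- vial_b: small clear vial with white cap, 28 mm diameter, 60 mm tall; leave alone. Origin at the centre of its underside.
- washer: white plastic bottle with blue cap, 64 mm diameter, 120 mm tall; leave alone. Origin at the centre of its underside.
- beaker: glass beaker, 80 mm diameter, 90 mm tall; leave alone. Origin at the centre of its underside.
- cuvette_box: grey plastic box 100 x 70 x 35 mm; leave alone. Origin at the centre of its underside.
Mind the look-alikes: they are no part of the job. Of the things that look like the filter, the largest one is meant.

How it is judged:
On the way, in this order (a step that is already met when the one before it is completed fails the run):
1. the cover is swung fully aside (1.45 rad or more) (value of joint cover above 1.45 rad), for 0.2 s.
2. the filter lies on the tray, home in the corner (within 3 mm) and square with it (within 2 degrees) (distance between filter and nest below 0.003 m and angle between the x axis of filter and the x axis of tray, either way round below 0.035 rad), for 0.2 s.
At the end, for the whole second after the job is handed in: The cover is aside (1.45 rad or more); the filter rests flat on the slanted panel between the guides (within 6 mm sideways, its lower end within 5 mm of the ledge, underside within 3 mm of the panel, within 8 degrees of square), released and still (value of joint cover above 1.45 rad and x of filter in the frame of window between -0.004 and 0.005 m and y of filter in the frame of window between -0.006 and 0.006 m and z of filter in the frame of window between -0.003 and 0.003 m and angle between the z axis of filter and the z axis of window, either way round below 0.06 rad and angle between the x axis of filter and the x axis of window, either way round below 0.14 rad and linear speed of filter below 0.01 m/s); the robot touches nothing.
It fails at once if the filter is raised 8 to 30 mm off the tray while still more than 30 mm short of the corner (lifted instead of slid) (z of filter in the frame of tray between 0.033 and 0.055 m and x of filter in the frame of tray between -0.12 and 0.12 m and y of filter in the frame of tray between -0.09 and 0.09 m and (x of filter in the frame of tray below 0.01 m or y of filter in the frame of tray below 0.01 m)).
It fails at once if a bystander is moved more than 30 mm (distance of any of spare, driver, vial_a, vial_b, washer, beaker, cuvette_box from where it was at the start of the episode above 0.03 m).
It also fails if it takes over 72 s, if anything falls off the work surface, if the arm or the gripper's body presses on something with over 40 N, if the wrist force passes 120 N, or if a joint passes its speed limit or range.

## Working session

There is one attempt and no reset: what is moved stays moved. The work goes in short steps, Python scripts to look and compute and a tool call to move; the robot and the scene stay as the last step left them, time stands still between calls to the robot, and variables do not carry over. Pictures are saved under pics/ and viewed, at most 10 in all, crops included, and the job is handed in when it is done.

Besides the shell and the picture viewer there is one more tool, called after "Call:" as name(argument=value, ...), one argument or row to a line, values as JSON. move_arm: Moves the arm, as the interface text tells. Its arguments: {"type":"object","properties":{"targets":{"type":"array"},"newtons":{"type":"number"}},"required":["targets"]}

```bash
mkdir -p pics; ls; python3 - <<'E'
from station import *
import cv2,numpy as np
print(state())
for n in("side","top","wrist"):
    c=calibration(n);print(n,{k:(np.round(v,4).tolist() if not np.isscalar(v) else v) for k,v in c.items()})
    cv2.imwrite(f"pics/{n}0.png",grab_frame(n))
a=cv2.imread("pics/side0.png");b=cv2.imread("pics/top0.png")
print(tcp_to_tips)
E
```

```text
pics
{'time': 0.0, 'joint_pos': array([-1.44431282e+00,  3.81169812e-01,  1.29828899e+00,  3.12244646e-05,
        1.46361030e+00, -2.15284907e-01]), 'qvel': array([-1.59139491e-04,  1.59602672e-03,  1.34963653e-05,  8.15931224e-04,
        2.79971377e-03,  9.97627070e-04]), 'joint_efforts': array([-5.83125075e-05, -4.48455727e+01, -2.31271702e+01, -2.63428892e-04,
        4.78125847e-03, -1.07199045e-05]), 'ee_pos': array([ 0.18433508, -0.5181271 ,  0.40411614]), 'orientation': array([-7.36811865e-04,  9.85434807e-01,  1.70052039e-01,  4.82731886e-05]), 'wrist_force': array([-0.39520357, -0.05781274, -0.20577957]), 'wrist_torque': array([-0.04335419,  0.04123314,  0.04325839]), 'grasp_force': 0.0, 'width': 0.08525109896394889}
side {'vfov': 53.217776467684914, 'cx': 256.5421973435856, 'cy': 189.54445845218638, 'pose': [[-0.9403, -0.2117, 0.2663, 0.1387], [-0.34, 0.61, -0.7158, 0.8338], [-0.0109, -0.7636, -0.6456, 0.893], [0.0, 0.0, 0.0, 1.0]]}
top {'vfov': 45.444803489044766, 'cx': 258.5466828124784, 'cy': 186.47497634936929, 'pose': [[-0.0061, -0.9958, 0.0914, 0.3107], [-1.0, 0.0057, -0.0046, -0.0147], [0.0041, -0.0915, -0.9958, 1.8718], [0.0, 0.0, 0.0, 1.0]]}
wrist {'vfov': 65.70646984690485, 'cx': 256.32708148168894, 'cy': 190.84971416308093, 'hand_eye': [[0.0004, -0.9624, -0.2716, 0.0696], [1.0, 0.0004, 0.0001, -0.0003], [-0.0, -0.2716, 0.9624, 0.032], [0.0, 0.0, 0.0, 1.0]]}
0.1734
```

```bash
python3 - <<'E'
import cv2
b=cv2.imread("pics/top0.png");cv2.imwrite("pics/top0b.png",cv2.resize(b,(800,600),interpolation=cv2.INTER_CUBIC))
b=cv2.imread("pics/side0.png");cv2.imwrite("pics/side0b.png",cv2.resize(b,(800,600),interpolation=cv2.INTER_CUBIC))
E
```

```text
(no output)
```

View pics/top0b.png

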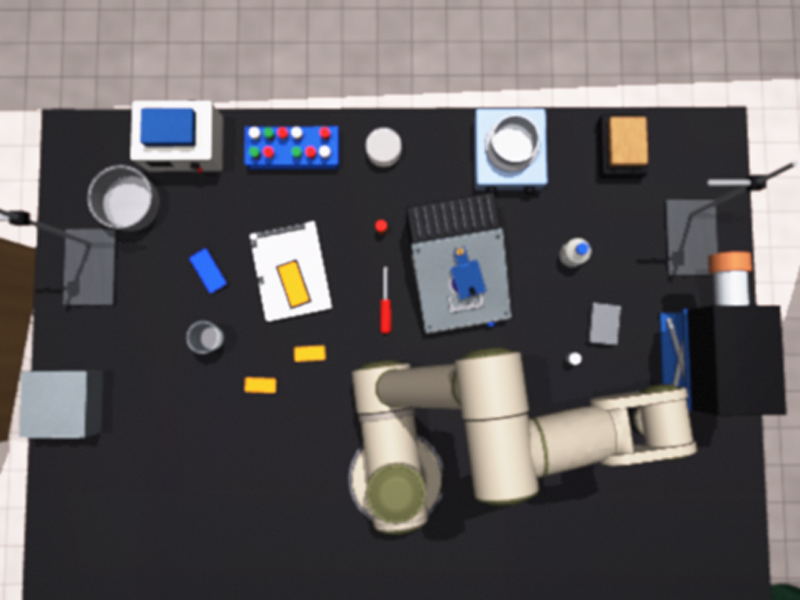

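View pics/side0b.png

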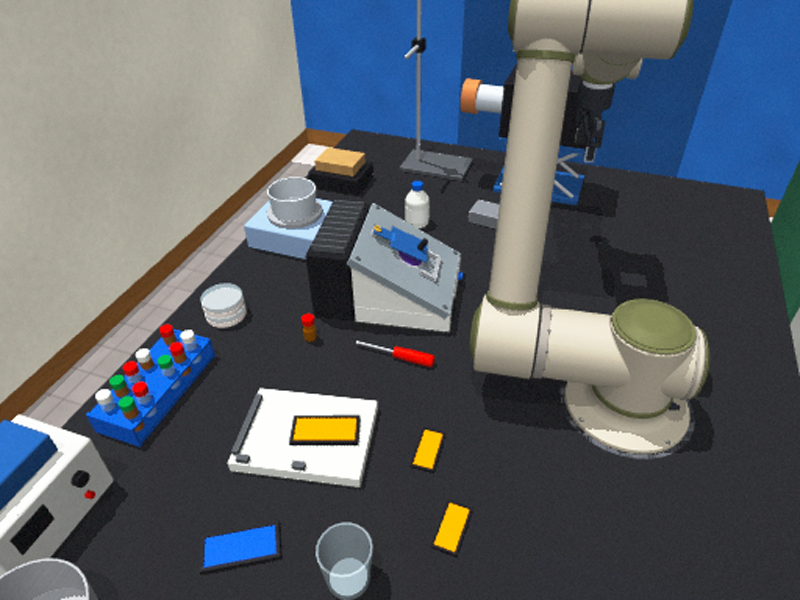

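The top picture (800 px scale) shows the tray at about (290,272), with the end stop along its far edge and the side stops on its left. The panel is at (462,280), with the blue cover and peg near (462,275).

Things that could be taken for the filter:
- Amber plate on the tray at (293,283).
- Small amber plate on the bench at (310,353).
- Small amber plate on the bench at (260,385).
- Blue spare plate at (208,270).

I choose the plate on the tray, since it is the largest amber one and has a black rim.

```bash
cat > h.py <<'E'
from station import *
import cv2,numpy as np
from scipy.spatial.transform import Rotation as R
from scipy.optimize import least_squares
def T(p,r): M=np.eye(4);M[:3,:3]=r.as_matrix();M[:3,3]=p;return M
def tcp(s=None):
    s=s or state();q=s["orientation"];return T(s["ee_pos"],R.from_quat([q[1],q[2],q[3],q[0]]))
def cam(n,E=None):
    c=calibration(n);P=c["pose"] if "pose" in c else E@np.array(c["hand_eye"])
    return n,np.array(P),192/np.tan(np.radians(c["vfov"])/2),c["cx"],c["cy"]
def proj(c,X):
    n,P,f,cx,cy=c;X=np.atleast_2d(X);p=(X-P[:3,3])@P[:3,:3]
    if n=="wrist":
        r=np.hypot(p[:,0],p[:,1])+1e-12;k=np.arctan2(r,p[:,2])/r
    else: k=1/p[:,2]
    return np.c_[cx+f*k*p[:,0],cy+f*k*p[:,1]]
def ray(c,uv):
    n,P,f,cx,cy=c;d=(np.array(uv,float)-[cx,cy])/f
    if n=="wrist":
        t=np.hypot(*d);v=np.r_[d/(t+1e-12)*np.sin(t),np.cos(t)]
    else: v=np.r_[d,1]
    return P[:3,3],P[:3,:3]@v
def onz(c,uv,z): o,d=ray(c,uv);return o+d*(z-o[2])/d[2]
# planar things: q=(x,y,yaw)
def tray(q): return T([q[0],q[1],0],R.from_euler("z",q[2]))
def panel(q): return T([q[0],q[1],.115],R.from_euler("z",q[2])*R.from_euler("y",-np.pi/6))
def fit(mod,q0,obs): # obs: (cam,Nx3 local,Nx2 px)
    def e(q):
        M=mod(q);return np.concatenate([(proj(c,np.array(L)@M[:3,:3].T+M[:3,3])-np.array(u)).ravel() for c,L,u in obs])
    s=least_squares(e,q0,loss="soft_l1");return s.x,np.round(e(s.x).reshape(-1,2),1)
def show(n,name,box=None,k=2):
    E=tcp();im=grab_frame(n);np.save("pics/"+name+".npy",E);cv2.imwrite("pics/"+name+"_raw.png",im)
    if box: im=im[box[1]:box[3],box[0]:box[2]]
    cv2.imwrite("pics/"+name+".png",cv2.resize(im,None,fx=k,fy=k,interpolation=cv2.INTER_CUBIC));return E
E
python3 - <<'E'
from h import *
t,s=cam("top"),cam("side");k=1/1.5625
TL=[[.115,.085,.025],[.115,-.085,.025],[-.115,-.085,.025],[-.115,.085,.025]]
q,e=fit(tray,[.5,.3,0],[(t,TL,np.array([(249,233),(315,222),(331,309),(268,321)])*k),(s,TL,np.array([(229,466),(262,390),(378,400),(360,482)])*k)]);print("tray",q,e.tolist())
PL=[[.12,.11,0],[.12,-.11,0],[-.12,-.11,0],[-.12,.11,0]]
p,e=fit(panel,[.5,-.1,0],[(t,PL,np.array([(413,245),(500,230),(511,316),(427,333)])*k),(s,PL,np.array([(350,266),(372,206),(462,245),(440,315)])*k)]);print("panel",p,e.tolist())
FL=[[.06,.03,.008],[.06,-.03,.008],[-.06,-.03,.008],[-.06,.03,.008]]
f,e=fit(lambda q:T([q[0],q[1],.025],R.from_euler("z",q[2])),[.5,.27,0],[(t,FL,np.array([(276,263),(297,259),(311,303),(289,308)])*k)]);print("filter",f,e.tolist())
M=np.linalg.inv(tray(q));print("filter in tray",(M@np.r_[f[:2],.025,1]).round(3),f[2]-q[2])
np.save("est.npy",[q,p,f])
for uv in [(460,252),(462,275)]: print(onz(t,np.array(uv)*k,.15))
E
```

```text
tray [0.53035869 0.27341618 0.19983719] [[0.0, 2.2], [-1.2, 0.9], [-0.5, 0.3], [-1.6, 1.2], [-1.2, -2.1], [-1.5, -1.8], [0.2, 0.0], [0.2, -1.6]]
panel [ 0.49206375 -0.16739569  0.17749678] [[-1.1, 0.8], [0.9, -0.2], [-0.1, 1.0], [-0.8, 0.3], [-0.8, -5.4], [-0.5, -3.2], [-1.8, 4.3], [5.8, -1.4]]
filter [0.50239351 0.26209128 0.28220988] [[-0.1, 0.9], [0.8, -0.8], [-0.1, -0.5], [-0.4, 0.5]]
filter in tray [-0.03  -0.006  0.025  1.   ] 0.08237269581156803
[ 0.56400755 -0.15920357  0.15      ]
[ 0.50781834 -0.16329964  0.15      ]
```

```bash
cat >> h.py <<'E'
RX=np.diag([1.,-1,-1,1])
def loc(M,x,y,z,yaw=0): # tool frame target: tool x along M's x, tool z against M's z; x,y,z = TCP in M (m)
    A=M@T([x,y,z],R.from_euler("z",yaw))@RX;return A
def plan(tgt,n):
    E=tcp();D=np.linalg.inv(E)@tgt;w=R.from_matrix(D[:3,:3]).as_rotvec();p=D[:3,3]
    print("turn/row",(w/n).round(4).tolist(),"deg/row",np.degrees(np.linalg.norm(w)/n).round(1),"mm/row",(np.linalg.norm(p)/n*1e3).round(1))
    for i in range(n): print((R.from_rotvec(w*i/n).as_matrix().T@p/n).round(4).tolist())
def where(M): D=np.linalg.inv(M)@tcp();print("tool in frame mm",(D[:3,3]*1e3).round(1),"rotvec err",R.from_matrix((D@RX)[:3,:3]).as_rotvec().round(4))
E
python3 - <<'E'
from h import *
q,p,f=np.load("est.npy")
plan(loc(panel(p),0.0,0,.30),8)
E
```

```text
turn/row [-0.0055, 0.0653, 0.02] deg/row 3.9 mm/row 45.4
[0.0324, -0.0315, 0.0037]
[0.0315, -0.0321, 0.0056]
[0.0304, -0.0328, 0.0075]
[0.0292, -0.0334, 0.0092]
[0.0279, -0.0341, 0.0109]
[0.0264, -0.0347, 0.0125]
[0.0249, -0.0353, 0.014]
[0.0232, -0.0358, 0.0154]
```

Call:
move_arm(
  targets=[
    [[-0.0055,0.065,0.02],[0.0324,-0.0315,0.0037],0],
    [[-0.0055,0.065,0.02],[0.0315,-0.0321,0.0056],0],
    [[-0.0055,0.065,0.02],[0.0304,-0.0328,0.0075],0],
    [[-0.0055,0.065,0.02],[0.0292,-0.0334,0.0092],0],
    [[-0.0055,0.065,0.02],[0.0279,-0.0341,0.0109],0],
    [[-0.0055,0.065,0.02],[0.0264,-0.0347,0.0125],0],
    [[-0.0055,0.065,0.02],[0.0249,-0.0353,0.014],0],
    [[-0.0055,0.065,0.02],[0.0232,-0.0358,0.0154],0],
  ],
)

```text
time: 1.15
ee_pos: [0.3448, -0.1926, 0.3747]
orientation: [-0.022, 0.962, 0.085, 0.258]
wrist_force: [0.4, 0.9, 0.0]
width: 0.0852
grasp_force: 0.0
```

Call:
move_arm(
  targets=[
    [[0,0,0],[0,0,0],0],
    [[0,0,0],[0,0,0],0],
  ],
)

```text
time: 1.4
ee_pos: [0.3444, -0.1942, 0.3749]
orientation: [-0.022, 0.962, 0.086, 0.257]
wrist_force: [0.8, -0.2, -0.5]
width: 0.0851
grasp_force: 0.0
```

```bash
python3 - <<'E'
from h import *
q,p,f=np.load("est.npy");where(panel(p))
show("wrist","w1",None,1.5625);where(panel(p))
E
```

```text
tool in frame mm [-0.000e+00 -3.000e-01  3.001e+02] rotvec err [-0.0012  0.0028  0.0015]
tool in frame mm [-1.000e-01 -7.000e-01  3.002e+02] rotvec err [-0.0017  0.0027  0.0007]
```

View pics/w1.png

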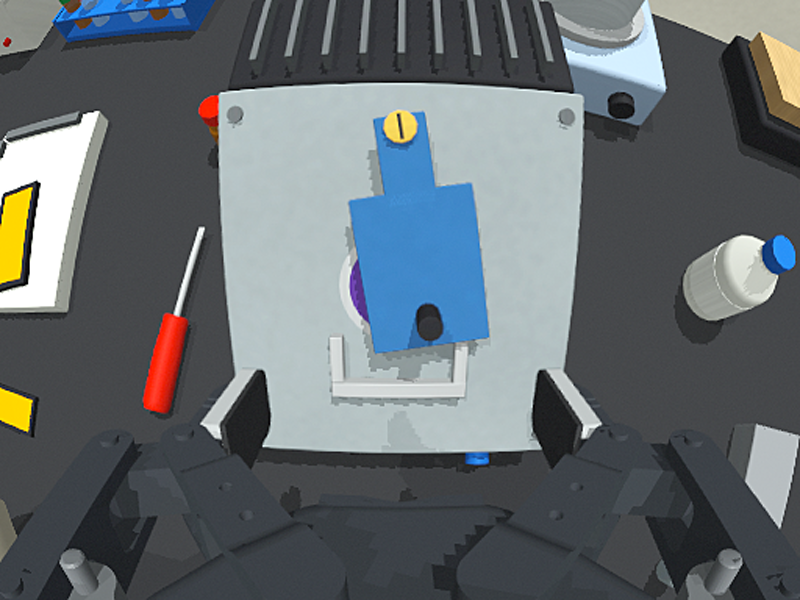

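The wrist picture (800 px scale) shows the cover already slightly to the right:
- Pivot screw at (400,126).
- Peg top at (430,314) and peg base at (428,334).
- Ledge U between (331,395) and (467,392).
- Panel corners at (219,92), (583,96), (562,452) and (239,449).

```bash
python3 - <<'E'
from h import *
q,p,f=np.load("est.npy");E=np.load("pics/w1.npy");c=cam("wrist",E);k=1/1.5625
PL=[[.12,.11,0],[.12,-.11,0],[-.12,-.11,0],[-.12,.11,0],[.092,0,.021],[-.060,.034,.01],[-.060,-.034,.01]]
U=np.array([(219,92),(583,96),(562,452),(239,449),(400,126),(344,381),(455,380)])*k
p2,e=fit(panel,p,[(c,PL,U)]);print(p2,e.tolist())
M=panel(p2)
for uv,z in (((430,313),.044),((428,333),.018)):
    o,d=ray(c,np.array(uv)*k);I=np.linalg.inv(M);o=I[:3,:3]@o+I[:3,3];d=I[:3,:3]@d;x=o+d*(z-o[2])/d[2];print(x.round(4),np.arctan2(-x[1],.092-x[0]),np.hypot(x[1],.092-x[0]))
np.save("p2.npy",p2);where(M)
E
```

```text
[ 0.49184037 -0.16718275  0.17187929] [[-1.6, -0.4], [1.8, -1.4], [-6.4, -1.1], [4.1, -0.6], [0.5, -0.1], [0.1, 1.9], [-0.7, 3.0]]
[-0.0025 -0.0155  0.044 ] 0.1624776078850346 0.09576832689504199
[-0.0228 -0.0164  0.018 ] 0.14190063817956744 0.11601448102384776
tool in frame mm [  0.   -1.8 300.1] rotvec err [0.0011 0.0027 0.0056]
```

Call:
move_arm(
  targets=[
    [[0,0,0],[-0.006,0.007,0.02],0.3],
    [[0,0,0],[-0.006,0.007,0.03],0.3],
    [[0,0,0],[0,0,0.03],0.3],
    [[0,0,0],[0,0,0.022],0.3],
    [[0,0,0],[0,0,0],1],
    [[0,0,0],[0,0,0],1],
    [[0,0,0],[0,0,0],1],
    [[0,0,0],[0,0,0],1],
  ],
  newtons=25,
)

```text
time: 2.45
ee_pos: [0.3864, -0.2011, 0.2811]
orientation: [-0.021, 0.962, 0.086, 0.257]
wrist_force: [-5.1, -2.5, 4.2]
width: 0.0126
grasp_force: 24.7
```

```bash
python3 - <<'E'
from h import *
s=state();print(s["width"],s["grasp_force"],s["wrist_force"],s["time"]);where(panel(np.load("p2.npy")))
q0=.155;q=np.linspace(q0,1.64,9)
x=92-105*np.cos(q);y=-105*np.sin(q);print(np.c_[np.diff(x),-np.diff(y)].round(1))
E
```

```text
0.012624349011134225 24.71361815929413 [-5.12385228 -2.46156791  4.21423465] 2.45
tool in frame mm [-11.9 -15.3 198.7] rotvec err [-0.0003  0.0016  0.0061]
[[ 4.8 18.9]
 [ 8.2 17.7]
 [11.3 15.9]
 [14.  13.5]
 [16.3 10.7]
 [18.   7.5]
 [19.   4. ]
 [19.5  0.5]]
```

Call:
move_arm(
  targets=[
    [[0,0,0],[0.0048,0.0189,0],1],
    [[0,0,0],[0.0082,0.0177,0],1],
    [[0,0,0],[0.0113,0.0159,0],1],
    [[0,0,0],[0.014,0.0135,0],1],
    [[0,0,0],[0.0163,0.0107,0],1],
    [[0,0,0],[0.018,0.0075,0],1],
    [[0,0,0],[0.019,0.004,0],1],
    [[0,0,0],[0.0195,0.0005,0],1],
  ],
)

```text
time: 3.45
ee_pos: [0.4974, -0.2721, 0.3368]
orientation: [-0.02, 0.962, 0.086, 0.257]
wrist_force: [-2.3, -6.3, 0.1]
width: 0.0125
grasp_force: 24.9
```

Call:
move_arm(
  targets=[
    [[0,0,0],[0,0,0],1],
    [[0,0,0],[0,0,0],1],
    [[0,0,0],[0,0,0],0.3],
    [[0,0,0],[0,0,0],0.3],
    [[0,0,0],[0,0,-0.025],0.3],
    [[0,0,0],[0,0,-0.025],0.2],
    [[0,0,0],[0,0,-0.03],0.0],
    [[0,0,0],[0,-0.02,-0.03],0.0],
  ],
)

```text
time: 4.45
ee_pos: [0.4392, -0.2611, 0.4317]
orientation: [-0.022, 0.962, 0.085, 0.257]
wrist_force: [-0.2, 0.5, 0.1]
width: 0.0852
grasp_force: 0.0
```

```bash
python3 - <<'E'
from h import *
q,p,f=np.load("est.npy");P=panel(np.load("p2.npy"));where(P)
# via: over panel's left edge looking home view (0,0,.30), then tray view
Tr=tray(q);print("to window view");plan(loc(P,-0.02,0,.28),4)
A=np.linalg.inv(tcp())
E
```

```text
tool in frame mm [ 99.5 -83.5 308.2] rotvec err [0.002  0.0027 0.0047]
to window view
turn/row [-0.0005, 0.0007, 0.0012] deg/row 0.1 mm/row 37.1
[-0.0298, -0.021, 0.0072]
[-0.0298, -0.021, 0.0071]
[-0.0298, -0.0209, 0.0071]
[-0.0298, -0.0209, 0.0071]
```

Call:
move_arm(
  targets=[
    [[0,0,0],[-0.0325,-0.021,0.007],0],
    [[0,0,0],[-0.0325,-0.021,0.012],0],
    [[0,0,0],[-0.0325,-0.021,0.022],0],
    [[0,0,0],[-0.0325,-0.021,0.027],0],
    [[0,0,0],[0,0,0],0],
    [[0,0,0],[0,0,0],0],
  ],
)

```text
time: 5.2
ee_pos: [0.3478, -0.1928, 0.3082]
orientation: [-0.022, 0.962, 0.086, 0.257]
wrist_force: [0.5, 0.3, 0.5]
width: 0.0854
grasp_force: 0.0
```

```bash
python3 - <<'E'
from h import *
P=panel(np.load("p2.npy"));show("wrist","w2",None,1.5625);where(P)
E
```

```text
tool in frame mm [-30.   -0.7 240.6] rotvec err [-0.0001  0.0009  0.0068]
```

View pics/w2.png

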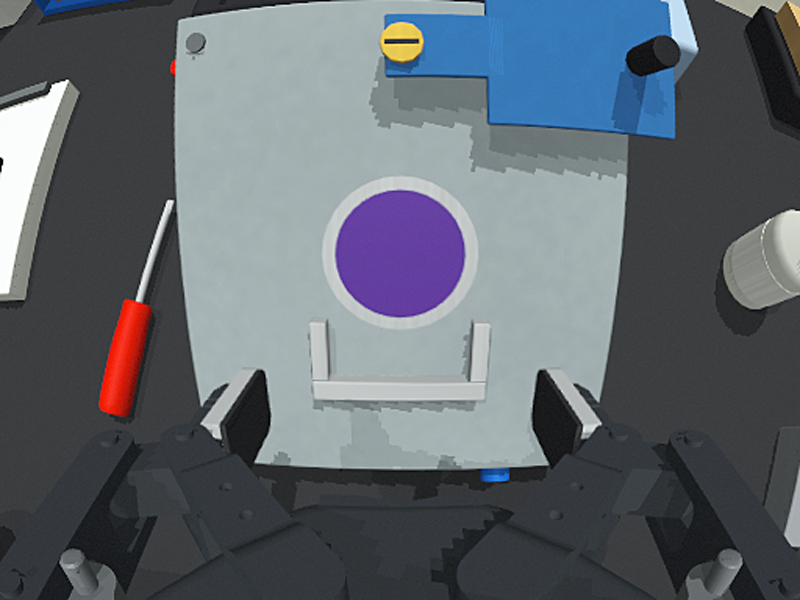

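The cover is fully aside to the right, with its edge level at (490,77)-(675,137) and the peg at (655,55). The window is clear at (400,253), and the ledge U runs from (313,383) to (486,382).

```bash
python3 - <<'E'
from h import *
p=np.load("p2.npy");E=np.load("pics/w2.npy");c=cam("wrist",E);k=1/1.5625
PL=[[0,.03,0],[0,-.03,0],[.03,0,0],[-.03,0,0],[-.060,.034,.0],[-.060,-.034,.0],[-.03,.034,.01],[-.03,-.034,.01]]
U=np.array([(335,254),(465,254),(400,189.5),(400,317.5),(329,377),(471,377),(326,321),(474,322)])*k
p3,e=fit(panel,p,[(c,PL,U)]);print(p,p3,e.tolist())
def f2(q): # allow height/tilt too
    return T([q[0],q[1],.115+q[3]],R.from_euler("z",q[2])*R.from_euler("y",-np.pi/6+q[4]))
x,e=fit(f2,[*p,0,0],[(c,PL,U)]);print(x,e.tolist())
np.save("p3.npy",p3);where(panel(p3))
# next: tray view
q,_,f=np.load("est.npy");Tr=tray(q);plan(loc(T([f[0],f[1],.025],R.from_euler("z",q[2])),-.03,0,.28),10)
E
```

```text
[ 0.49184037 -0.16718275  0.17187929] [ 0.49221543 -0.1666718   0.17842662] [[-0.3, 0.4], [0.3, 0.5], [0.1, -0.7], [-0.0, -0.3], [1.6, -1.8], [-1.7, -1.8], [-0.4, 1.8], [0.4, 1.1]]
[ 0.49364978 -0.16643606  0.17718637 -0.00314285  0.124683  ] [[0.4, -0.1], [-0.4, 0.1], [0.1, -0.3], [-0.0, -0.0], [0.9, 0.2], [-1.1, 0.3], [-0.6, 0.2], [0.5, -0.3]]
tool in frame mm [-3.040e+01 -2.000e-01  2.408e+02] rotvec err [-0.0034  0.0009  0.0011]
turn/row [0.0009, -0.0523, -0.0021] deg/row 3.0 mm/row 46.6
[0.0175, -0.042, 0.0103]
[0.0181, -0.0419, 0.0094]
[0.0186, -0.0419, 0.0085]
[0.0191, -0.0418, 0.0075]
[0.0196, -0.0418, 0.0065]
[0.02, -0.0418, 0.0056]
[0.0203, -0.0417, 0.0045]
[0.0206, -0.0417, 0.0035]
[0.0209, -0.0416, 0.0025]
[0.021, -0.0416, 0.0014]
```

Call:
move_arm(
  targets=[
    [[0,-0.052,-0.002],[0.0,-0.042,-0.02],0],
    [[0,-0.052,-0.002],[0.0181,-0.0419,0.0094],0],
    [[0,-0.052,-0.002],[0.0186,-0.0419,0.0085],0],
    [[0,-0.052,-0.002],[0.0191,-0.0418,0.0075],0],
    [[0,-0.052,-0.002],[0.0196,-0.0418,0.0065],0],
    [[0,-0.052,-0.002],[0.02,-0.0418,0.0056],0],
    [[0,-0.052,-0.002],[0.0203,-0.0417,0.0045],0],
    [[0,-0.052,-0.002],[0.0206,-0.0417,0.0035],0],
  ],
)

```text
time: 6.25
ee_pos: [0.4191, 0.1635, 0.3231]
orientation: [-0.002, 0.994, 0.096, 0.053]
wrist_force: [0.1, -0.8, 0.2]
width: 0.0853
grasp_force: 0.0
```

Call:
move_arm(
  targets=[
    [[0,-0.052,-0.002],[0.0209,-0.0416,0.0025],0],
    [[0,-0.052,-0.002],[0.021,-0.0416,0.0014],0],
    [[0,0,0],[0,0,0],0],
    [[0,0,0],[0,0,0],0],
  ],
)

```text
time: 6.75
ee_pos: [0.4436, 0.2512, 0.3213]
orientation: [0.003, 0.995, 0.098, 0.002]
wrist_force: [0.6, 0.5, 0.0]
width: 0.0856
grasp_force: 0.0
```

```bash
python3 - <<'E'
from h import *
q,_,f=np.load("est.npy");show("wrist","w3",None,1.5625);where(tray(q))
E
```

```text
tool in frame mm [-89.6  -4.9 321.3] rotvec err [-0.0066 -0.0022 -0.0038]
```

View pics/w3.png

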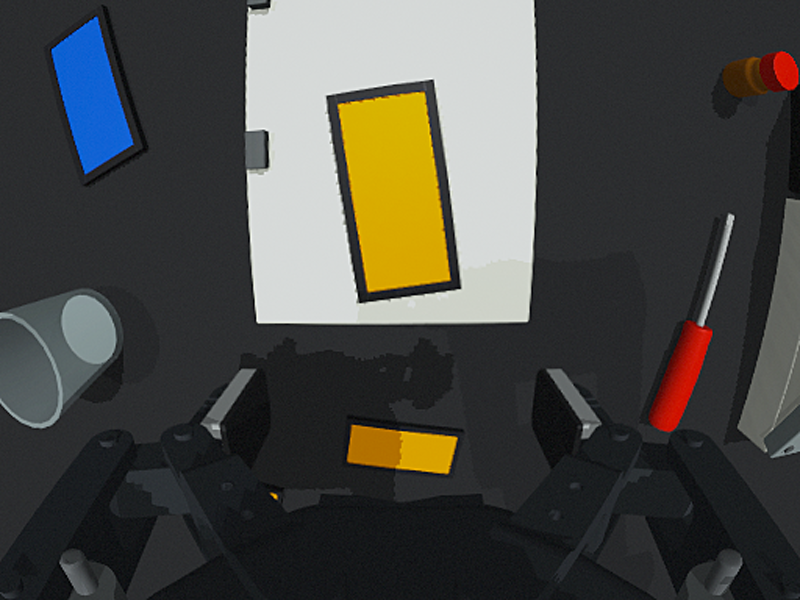

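The amber plate with the black rim fills (327,97)-(461,303) and is the right one: it is by far the largest amber plate and lies on the tray. The tray's near corners are at (257,323) and (529,323), and the near side stop's inner face is at (268,131)-(268,168).

```bash
python3 - <<'E'
from h import *
q,_,f=np.load("est.npy");E=np.load("pics/w3.npy");c=cam("wrist",E);k=1/1.5625
TL=[[-.115,.085,.025],[-.115,-.085,.025],[-.02,.07,.025],[.002,.07,.025],[.078,.07,.025]]
U=np.array([(257,323),(529,323),(268,169),(268,132),(270,9)])*k
q2,e=fit(tray,q,[(c,TL,U)]);print(q,q2,e.tolist())
FL=[[.06,.03,.008],[.06,-.03,.008],[-.06,-.03,.008],[-.06,.03,.008]]
f2,e=fit(lambda q:T([q[0],q[1],.025],R.from_euler("z",q[2])),f,[(c,FL,np.array([(327,97),(433,81),(461,288),(358,303)])*k)]);print(f,f2,e.tolist())
np.save("q2.npy",q2);np.save("f2.npy",f2)
I=np.linalg.inv(tray(q2));print((I@np.r_[f2[:2],.025,1]*1e3).round(1),f2[2]-q2[2])
F=T([f2[0],f2[1],0],R.from_euler("z",f2[2]));where(F)
plan(loc(F,0,0,.22),4)
E
```

```text
[0.53035869 0.27341618 0.19983719] [0.53466186 0.27387924 0.20480638] [[-0.9, 1.7], [0.5, 0.2], [0.6, -0.1], [0.0, -0.5], [-0.5, -0.5]]
[0.50239351 0.26209128 0.28220988] [0.49998787 0.2641884  0.33783112] [[-1.3, -1.0], [0.6, -1.0], [0.2, 1.4], [0.1, 0.9]]
[ -35.9   -2.4   25.  1000. ] 0.13302473276291474
tool in frame mm [-57.7   6.1 321.3] rotvec err [-0.0067 -0.0017 -0.1418]
turn/row [0.0017, -0.0004, -0.0354] deg/row 2.0 mm/row 29.2
[0.0144, -0.0007, 0.0254]
[0.0145, -0.0001, 0.0253]
[0.0145, 0.0004, 0.0253]
[0.0145, 0.001, 0.0253]
```

Call:
move_arm(
  targets=[
    [[0.0017,0,-0.0354],[0.0144,-0.0007,0.0254],0],
    [[0.0017,0,-0.0354],[0.0145,0,0.0253],0],
    [[0.0017,0,-0.0354],[0.0145,0.0004,0.0253],0.1],
    [[0.0017,0,-0.0354],[0.0145,0.001,0.0253],0.18],
    [[0,0,0],[0,0,0],0.18],
    [[0,0,0],[0,0,0.01],0.18],
    [[0,0,0],[0,0,0.01],0.18],
    [[0,0,0],[0,0,0],0.18],
  ],
  newtons=20,
)

```text
time: 7.8
ee_pos: [0.4996, 0.2645, 0.1993]
orientation: [-0.0, 0.986, 0.168, -0.0]
wrist_force: [-0.3, -0.1, -0.7]
width: 0.07
grasp_force: 0.0
```

```bash
python3 - <<'E'
from h import *
f2=np.load("f2.npy");F=T([f2[0],f2[1],0],R.from_euler("z",f2[2]));where(F);print(state()["width"],state()["wrist_force"])
show("wrist","w4",(150,100,370,384),2.1)
E
```

```text
tool in frame mm [ -0.3   0.5 199.3] rotvec err [0.0003 0.0002 0.0004]
0.07004554662499853 [-0.31327639 -0.11199152 -0.7390658 ]
```

View pics/w4.png

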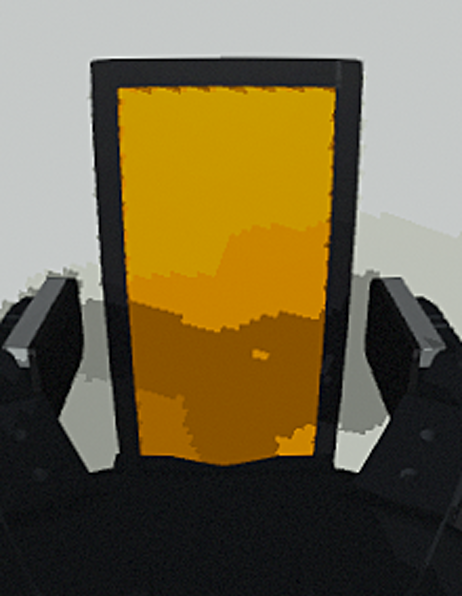

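The fingers straddle the plate squarely, with the pads at (75,330) and (375,330) and an even gap on both sides. I lower in small steps to find the tray.

Call:
move_arm(
  targets=[
    [[0,0,0],[0,0,0.002],0.18],
    [[0,0,0],[0,0,0.002],0.18],
    [[0,0,0],[0,0,0],0.18],
  ],
)

```text
time: 8.22
ee_pos: [0.4999, 0.2647, 0.1956]
orientation: [-0.0, 0.986, 0.168, 0.0]
wrist_force: [0.8, -0.6, 0.0]
width: 0.0701
grasp_force: 0.0
```

Call:
move_arm(
  targets=[
    [[0,0,0],[0,0,0.001],0.18],
    [[0,0,0],[0,0,0.001],0.18],
    [[0,0,0],[0,0,0],0.18],
  ],
)

```text
time: 8.6
ee_pos: [0.4999, 0.2646, 0.1935]
orientation: [-0.0, 0.986, 0.168, 0.0]
wrist_force: [0.2, 0.8, -0.2]
width: 0.0701
grasp_force: 0.0
```

Call:
move_arm(
  targets=[
    [[0,0,0],[0,0,0.001],0.18],
    [[0,0,0],[0,0,0.001],0.18],
    [[0,0,0],[0,0,0],0.18],
  ],
)

```text
time: 8.98
ee_pos: [0.4999, 0.2646, 0.1915]
orientation: [-0.0, 0.986, 0.168, 0.0]
wrist_force: [-0.9, -0.8, 1.5]
width: 0.0698
grasp_force: 0.0
```

Call:
move_arm(
  targets=[
    [[0,0,0],[0,0,0.001],0.18],
    [[0,0,0],[0,0,0.0],0.18],
  ],
)

```text
time: 9.22
ee_pos: [0.5, 0.2647, 0.1908]
orientation: [-0.0, 0.986, 0.168, 0.0]
wrist_force: [0.5, 0.7, 1.3]
width: 0.0701
grasp_force: 0.8
```

Call:
move_arm(
  targets=[
    [[0,0,0],[0,0,0.001],0.18],
    [[0,0,0],[0,0,0.0],0.18],
  ],
)

```text
time: 9.48
ee_pos: [0.4999, 0.2646, 0.1907]
orientation: [-0.0, 0.986, 0.168, 0.001]
wrist_force: [-3.9, -2.1, 10.7]
width: 0.07
grasp_force: 5.6
```

Call:
move_arm(
  targets=[
    [[0,0,0],[0,0,-0.005],0.18],
    [[0,0,0],[0,0,0],0.5],
    [[0,0,0],[0,0,0],0.5],
    [[0,0,0],[0,0,0],0.5],
    [[0,0,0],[0,0,0],0.5],
  ],
  newtons=25,
)

```text
time: 10.1
ee_pos: [0.5001, 0.2647, 0.1953]
orientation: [-0.0, 0.986, 0.168, 0.001]
wrist_force: [-2.2, -0.0, 8.3]
width: 0.059
grasp_force: 25.7
```

```bash
python3 - <<'E'
from h import *
q2=np.load("q2.npy");where(tray(q2));plan(loc(tray(q2),.034,.034,.1945),8);print(state()["wrist_force"])
E
```

```text
tool in frame mm [-35.7  -1.9 195.3] rotvec err [ 0.0005 -0.0019  0.1336]
turn/row [-0.0001, -0.0002, 0.0167] deg/row 1.0 mm/row 9.8
[0.0092, -0.0033, 0.0001]
[0.0092, -0.0034, 0.0001]
[0.0091, -0.0036, 0.0001]
[0.0091, -0.0038, 0.0001]
[0.009, -0.0039, 0.0001]
[0.0089, -0.0041, 0.0001]
[0.0089, -0.0042, 0.0001]
[0.0088, -0.0043, 0.0001]
[-2.21581499 -0.01651498  8.3244935 ]
```

Call:
move_arm(
  targets=[
    [[0,0,0],[0,0,-0.001],0.5],
    [[0,0,0],[0,0,0],0.5],
  ],
)

```text
time: 10.35
ee_pos: [0.4999, 0.2646, 0.1954]
orientation: [-0.0, 0.986, 0.168, 0.0]
wrist_force: [-0.6, -0.0, 0.2]
width: 0.0592
grasp_force: 27.3
```

Call:
move_arm(
  targets=[
    [[0,0,0.0167],[0.0092,-0.0033,0],0.5],
    [[0,0,0.0167],[0.0092,-0.0034,0],0.5],
    [[0,0,0.0167],[0.0091,-0.0036,0],0.5],
    [[0,0,0.0167],[0.0091,-0.0038,0],0.5],
    [[0,0,0.0167],[0.009,-0.0039,0],0.5],
    [[0,0,0.0167],[0.0089,-0.0041,0],0.5],
    [[0,0,0.0167],[0.0089,-0.0042,0],0.5],
    [[0,0,0.0167],[0.0088,-0.0043,0],0.5],
  ],
)

```text
time: 11.35
ee_pos: [0.5614, 0.3145, 0.1957]
orientation: [-0.0, 0.995, 0.102, 0.0]
wrist_force: [0.1, -0.6, -2.5]
width: 0.0593
grasp_force: 27.1
```

```bash
python3 - <<'E'
from h import *
q2=np.load("q2.npy");where(tray(q2));s=state();print(s["wrist_force"],s["width"],s["grasp_force"])
E=show("wrist","w5",(110,0,400,384),1.56)
E
```

```text
tool in frame mm [ 34.4  34.3 195.7] rotvec err [ 0.0004 -0.0007 -0.0011]
[ 0.09117228 -0.56937906 -2.54901576] 0.0593404898983659 27.14316487312317
```

View pics/w5.png

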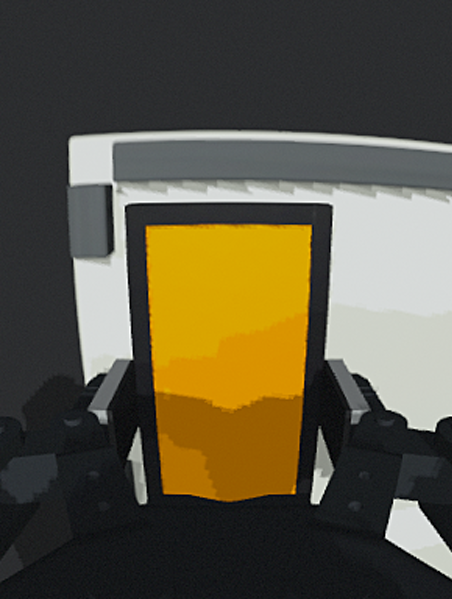

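The plate is square to the stops, with gaps of about 6 mm to the end stop (foot at y=183 px, plate edge at 205) and about 4 to 5 mm to the side stop (114 against 126). I ease it in using the wrist force.

Call:
move_arm(
  targets=[
    [[0,0,0],[0.0025,-0.0015,0],0.5],
    [[0,0,0],[0.002,-0.0015,0],0.5],
    [[0,0,0],[0.001,-0.001,0],0.5],
    [[0,0,0],[0,0,0],0.5],
  ],
)

```text
time: 11.9
ee_pos: [0.5654, 0.3191, 0.1957]
orientation: [-0.0, 0.995, 0.102, 0.0]
wrist_force: [-0.9, -0.1, -1.6]
width: 0.0588
grasp_force: 27.2
```

Call:
move_arm(
  targets=[
    [[0,0,0],[0.001,0,0],0.5],
    [[0,0,0],[0,0,0],0.5],
  ],
)

```text
time: 12.15
ee_pos: [0.5664, 0.3192, 0.1957]
orientation: [-0.0, 0.995, 0.102, 0.0]
wrist_force: [-0.5, -0.7, -1.1]
width: 0.0593
grasp_force: 27.2
```

Call:
move_arm(
  targets=[
    [[0,0,0],[0.001,0,0],0.5],
    [[0,0,0],[0,0,0],0.5],
  ],
)

```text
time: 12.4
ee_pos: [0.5669, 0.3194, 0.1955]
orientation: [0.0, 0.995, 0.102, -0.001]
wrist_force: [-4.3, -0.8, 1.2]
width: 0.0592
grasp_force: 27.4
```

Contact with the end stop. One more push in x, then y.

Call:
move_arm(
  targets=[
    [[0,0,0],[0.001,0,0],0.5],
    [[0,0,0],[0,0,0],0.5],
  ],
)

```text
time: 12.65
ee_pos: [0.5673, 0.3195, 0.1955]
orientation: [0.0, 0.995, 0.102, -0.002]
wrist_force: [-7.9, -2.0, 3.7]
width: 0.0587
grasp_force: 27.6
```

Call:
move_arm(
  targets=[
    [[0,0,0],[0,-0.001,0],0.5],
    [[0,0,0],[0,0,0],0.5],
  ],
)

```text
time: 12.9
ee_pos: [0.5673, 0.3201, 0.1955]
orientation: [0.001, 0.995, 0.102, -0.002]
wrist_force: [-8.7, -5.5, 3.1]
width: 0.0589
grasp_force: 27.6
```

Call:
move_arm(
  targets=[
    [[0,0,0],[0,-0.001,0],0.5],
    [[0,0,0],[0,0,0],0.5],
  ],
)

```text
time: 13.15
ee_pos: [0.5672, 0.3206, 0.1954]
orientation: [0.001, 0.995, 0.102, -0.002]
wrist_force: [-8.0, -8.4, 4.2]
width: 0.059
grasp_force: 27.7
```

```bash
python3 - <<'E'
from h import *
q2=np.load("q2.npy");where(tray(q2))
show("wrist","w6",(140,80,380,300),2.6)
E
```

```text
tool in frame mm [ 41.4  39.1 195.4] rotvec err [-0.0019  0.0048 -0.001 ]
```

View pics/w6.png

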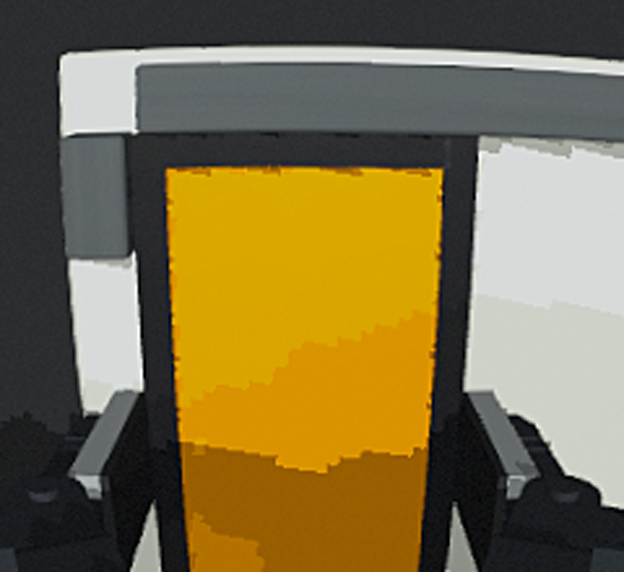

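The plate is square, flush with the end stop along y=135 px and against the side stop at x=133 px. I relax the push, then lift straight up.

Call:
move_arm(
  targets=[
    [[0,0,0],[-0.0015,0.0015,0],0.5],
    [[0,0,0],[0,0,0],0.5],
    [[0,0,0],[0,0,-0.005],0.5],
    [[0,0,0],[0,0,-0.015],0.5],
    [[0,0,0],[0,0,-0.035],0.5],
    [[0,0,0],[0,0,-0.045],0.5],
    [[0,0,0],[0,0,-0.035],0.5],
    [[0,0,0],[0,0,0],0.5],
  ],
  newtons=40,
)

```text
time: 14.2
ee_pos: [0.567, 0.32, 0.3353]
orientation: [-0.001, 0.995, 0.102, 0.005]
wrist_force: [0.2, 0.4, -1.2]
width: 0.0585
grasp_force: 43.6
```

```bash
python3 - <<'E'
from h import *
q2=np.load("q2.npy");where(tray(q2));s=state();print(s["wrist_force"],s["width"],s["grasp_force"])
plan(loc(panel(np.load("p3.npy")),.005,0,.25),16)
E
```

```text
tool in frame mm [ 41.   38.5 335.3] rotvec err [ 0.0015 -0.0098  0.0003]
[ 0.24969929  0.44426097 -1.18603574] 0.05847985045557528 43.591724038124084
turn/row [-0.0005, 0.0321, 0.0016] deg/row 1.8 mm/row 34.0
[-0.0183, 0.0286, -0.0001]
[-0.0182, 0.0287, -0.0007]
[-0.0182, 0.0287, -0.0013]
[-0.0181, 0.0287, -0.0018]
[-0.018, 0.0287, -0.0024]
[-0.0178, 0.0288, -0.003]
[-0.0177, 0.0288, -0.0035]
[-0.0175, 0.0288, -0.0041]
[-0.0173, 0.0289, -0.0046]
[-0.0171, 0.0289, -0.0052]
[-0.0169, 0.0289, -0.0057]
[-0.0167, 0.029, -0.0062]
[-0.0164, 0.029, -0.0067]
[-0.0161, 0.029, -0.0072]
[-0.0158, 0.029, -0.0077]
[-0.0155, 0.0291, -0.0082]
```

Call:
move_arm(
  targets=[
    [[0,0.032,0.0016],[-0.0183,0.0286,0],0.5],
    [[0,0.032,0.0016],[-0.0182,0.0287,-0.0007],0.5],
    [[0,0.032,0.0016],[-0.0182,0.0287,-0.0013],0.5],
    [[0,0.032,0.0016],[-0.0181,0.0287,-0.0018],0.5],
    [[0,0.032,0.0016],[-0.018,0.0287,-0.0024],0.5],
    [[0,0.032,0.0016],[-0.0178,0.0288,-0.003],0.5],
    [[0,0.032,0.0016],[-0.0177,0.0288,-0.0035],0.5],
    [[0,0.032,0.0016],[-0.0175,0.0288,-0.0041],0.5],
  ],
)

```text
time: 15.2
ee_pos: [0.4695, 0.0649, 0.3309]
orientation: [-0.013, 0.987, 0.095, 0.128]
wrist_force: [0.5, -1.0, -1.3]
width: 0.0582
grasp_force: 43.6
```

Call:
move_arm(
  targets=[
    [[0,0.032,0.0016],[-0.0173,0.0289,-0.0046],0.5],
    [[0,0.032,0.0016],[-0.0171,0.0289,-0.0052],0.5],
    [[0,0.032,0.0016],[-0.0169,0.0289,-0.0057],0.5],
    [[0,0.032,0.0016],[-0.0167,0.029,-0.0062],0.5],
    [[0,0.032,0.0016],[-0.0164,0.029,-0.0067],0.5],
    [[0,0.032,0.0016],[-0.0161,0.029,-0.0072],0.5],
    [[0,0.032,0.0016],[-0.0158,0.029,-0.0077],0.5],
    [[0,0.032,0.0016],[-0.0155,0.0291,-0.0082],0.5],
  ],
)

```text
time: 16.2
ee_pos: [0.3731, -0.1893, 0.3308]
orientation: [-0.026, 0.963, 0.086, 0.253]
wrist_force: [0.4, 0.4, -2.1]
width: 0.0582
grasp_force: 43.6
```

Call:
move_arm(
  targets=[
    [[0,0,0],[0,0,0],0.5],
    [[0,0,0],[0,0,0],0.5],
  ],
)

```text
time: 16.45
ee_pos: [0.3736, -0.188, 0.3307]
orientation: [-0.026, 0.964, 0.086, 0.252]
wrist_force: [0.5, -0.0, -1.3]
width: 0.0586
grasp_force: 43.6
```

```bash
python3 - <<'E'
from h import *
P=panel(np.load("p3.npy"));where(P);s=state();print(s["width"],s["grasp_force"])
E=show("wrist","w7",(100,80,420,320),2.5)
E
```

```text
tool in frame mm [  3.4   0.  247. ] rotvec err [ 0.007   0.0115 -0.002 ]
0.058623395229119045 43.58360052108765
```

View pics/w7.png

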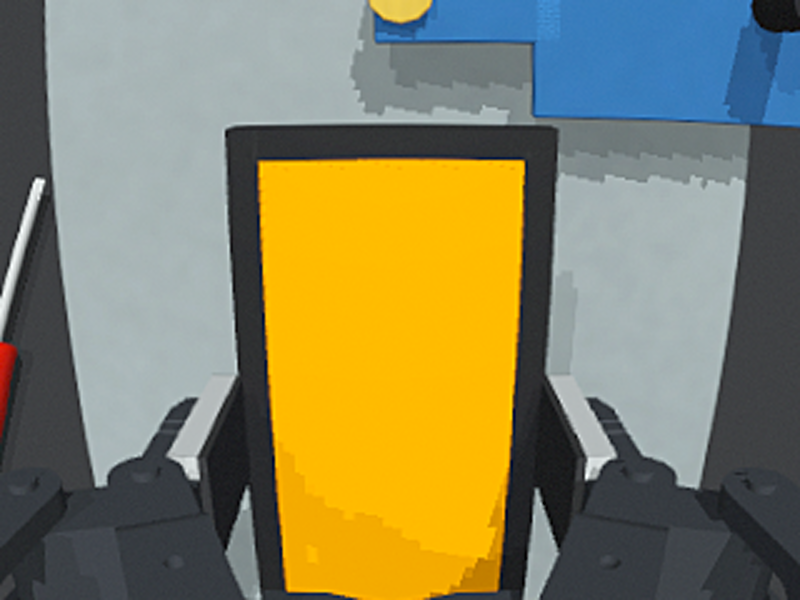

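The plate is held square and centred over the panel, far edge at (227,126)-(557,126) in the crop. I measure its offset in the grip.

```bash
python3 - <<'E'
from h import *
c=cam("wrist",np.eye(4))
for u in ((227,127),(557,127)):
    print((onz(c,(100+u[0]/2.5,80+u[1]/2.5),.1624)*1e3).round(1))
# same check in tray corner picture w6 (end known at tray x=100)
E6=np.load("pics/w6.npy");q2=np.load("q2.npy")
for u in ((130,137),(480,137)): print((onz(c,(140+u[0]/2.6,80+u[1]/2.6),.1624)*1e3).round(1))
E
```

```text
[ 59.8 -29.5 162.4]
[ 59.8  29.  162.4]
[ 59.  -29.9 162.4]
[ 59.   29.9 162.4]
```

Call:
move_arm(
  targets=[
    [[-0.008,0.007,0],[0.001,0,0.02],0.5],
    [[0,0,0],[0,0,0.02],0.5],
    [[0,0,0],[0,0,0.012],0.5],
    [[0,0,0],[0,0,0.008],0.5],
    [[0,0,0],[0,0,0.006],0.5],
    [[0,0,0],[0,0,0],0.5],
  ],
)

```text
time: 17.25
ee_pos: [0.4067, -0.1822, 0.2739]
orientation: [-0.023, 0.963, 0.085, 0.256]
wrist_force: [-0.1, 1.0, -1.0]
width: 0.0586
grasp_force: 43.6
```

```bash
python3 - <<'E'
from h import *
P=panel(np.load("p3.npy"));where(P);s=state();print(P[:3,:3].T@s["wrist_force"],s["width"],s["grasp_force"])
E
```

```text
tool in frame mm [ 4.100e+00 -1.000e-01  1.811e+02] rotvec err [-0.0009  0.004  -0.0016]
[-0.40060801  0.9885652  -0.92234246] 0.05863863061642974 43.55813205242157
```

Call:
move_arm(
  targets=[
    [[0,0,0],[0.001,0,0.004],0.5],
    [[0,0,0],[0,0,0.003],0.5],
    [[0,0,0],[0,0,0.002],0.5],
    [[0,0,0],[0,0,0],0.5],
  ],
)

```text
time: 17.75
ee_pos: [0.4119, -0.1814, 0.2665]
orientation: [-0.023, 0.963, 0.085, 0.256]
wrist_force: [-0.3, 0.2, -1.4]
width: 0.0587
grasp_force: 43.6
```

Call:
move_arm(
  targets=[
    [[0,0,0],[0,0,0.001],0.5],
    [[0,0,0],[0,0,0],0.5],
  ],
)

```text
time: 18.0
ee_pos: [0.4123, -0.1813, 0.2658]
orientation: [-0.023, 0.963, 0.085, 0.256]
wrist_force: [0.5, 0.4, -1.3]
width: 0.0586
grasp_force: 43.6
```

Call:
move_arm(
  targets=[
    [[0,0,0],[0,0,0.001],0.5],
    [[0,0,0],[0,0,0],0.5],
  ],
)

```text
time: 18.25
ee_pos: [0.4126, -0.1812, 0.2653]
orientation: [-0.022, 0.963, 0.085, 0.256]
wrist_force: [-6.2, 0.7, 6.4]
width: 0.0583
grasp_force: 44.5
```

Panel touched. I ease off half a millimetre and slide down to the ledge.

Call:
move_arm(
  targets=[
    [[0,0,0],[-0.001,0,-0.0007],0.5],
    [[0,0,0],[-0.001,0,0],0.5],
    [[0,0,0],[-0.001,0,0],0.5],
    [[0,0,0],[0,0,0],0.5],
  ],
)

```text
time: 18.75
ee_pos: [0.4099, -0.1817, 0.2639]
orientation: [-0.023, 0.963, 0.085, 0.256]
wrist_force: [-0.7, 0.2, -0.7]
width: 0.0585
grasp_force: 43.7
```

```bash
python3 - <<'E'
from h import *
P=panel(np.load("p3.npy"));where(P);s=state();print(P[:3,:3].T@s["wrist_force"],s["width"],s["grasp_force"])
E
```

```text
tool in frame mm [  2.   -0.2 170.8] rotvec err [-0.001   0.0042 -0.0019]
[-0.88040058  0.28511574 -0.30089774] 0.058450774200035686 43.66620361804962
```

Call:
move_arm(
  targets=[
    [[0,0,0],[-0.001,0,0],0.5],
    [[0,0,0],[0,0,0],0.5],
  ],
)

```text
time: 19.0
ee_pos: [0.4091, -0.1819, 0.2635]
orientation: [-0.023, 0.963, 0.085, 0.256]
wrist_force: [0.9, 0.5, -1.3]
width: 0.0586
grasp_force: 43.5
```

Call:
move_arm(
  targets=[
    [[0,0,0],[-0.001,0,0],0.5],
    [[0,0,0],[0,0,0],0.5],
  ],
)

```text
time: 19.25
ee_pos: [0.4087, -0.182, 0.2635]
orientation: [-0.023, 0.962, 0.085, 0.257]
wrist_force: [5.7, 2.3, 1.2]
width: 0.0584
grasp_force: 43.5
```

```bash
python3 - <<'E'
from h import *
P=panel(np.load("p3.npy"));where(P);s=state();print(P[:3,:3].T@s["wrist_force"],s["width"],s["grasp_force"])
E
```

```text
tool in frame mm [  0.7  -0.3 171.1] rotvec err [-0.0015  0.0018 -0.0024]
[ 5.81555239  1.29620856 -1.9287646 ] 0.05844296053335216 43.5245418548584
```

At the ledge. I seat it lightly, open and withdraw.

Call:
move_arm(
  targets=[
    [[0,0,0],[0,0,0.0007],0.5],
    [[0,0,0],[0,0,0],0.5],
    [[0,0,0],[0,0,0],0.25],
    [[0,0,0],[0,0,0],0.1],
    [[0,0,0],[0,0,0],0.1],
    [[0,0,0],[0,0,-0.01],0.1],
    [[0,0,0],[0,0,-0.03],0.05],
    [[0,0,0],[0,0,-0.05],0],
  ],
)

```text
time: 20.25
ee_pos: [0.3639, -0.1898, 0.3411]
orientation: [-0.023, 0.963, 0.085, 0.255]
wrist_force: [-0.8, 0.1, 0.9]
width: 0.0853
grasp_force: 0.0
```

Call:
move_arm(
  targets=[
    [[0,0,0],[-0.01,0,-0.01],0],
    [[0,0,0],[0,0,0],0],
    [[0,0,0],[0,0,0],0],
  ],
)

```text
time: 20.62
ee_pos: [0.3513, -0.1922, 0.3435]
orientation: [-0.023, 0.963, 0.085, 0.255]
wrist_force: [-0.1, -0.1, 1.1]
width: 0.0854
grasp_force: 0.0
```

```bash
python3 - <<'E'
from h import *
P=panel(np.load("p3.npy"));where(P);s=state();print(s["time"],s["width"])
E=show("wrist","w8",(100,0,420,320),1.87)
E
```

```text
tool in frame mm [-9.800e+00 -1.000e-01  2.695e+02] rotvec err [ 0.      0.0047 -0.0026]
20.625 0.08542467026481713
```

View pics/w8.png

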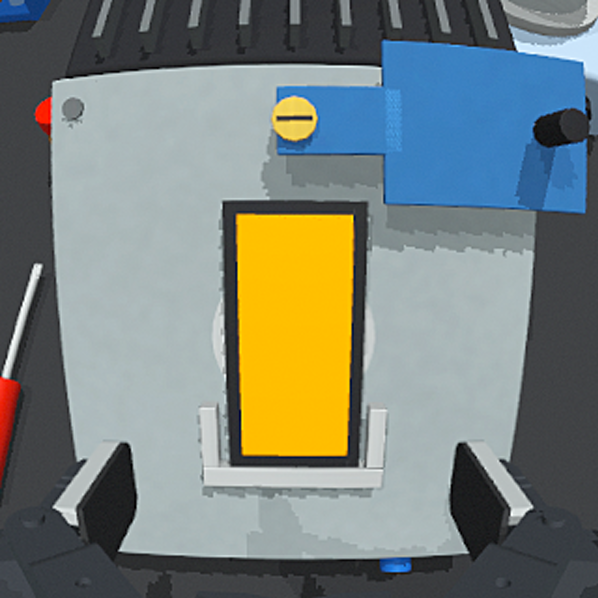

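The plate lies flat between the guides, with its lower end on the ledge at (295,466). The cover is aside at (485,125) and nothing touches the gripper, so I hand in.

```bash
python3 -c "
from station import *
print(finish_job())"
```

```text
the job is handed in; nothing more can be done
None
```

The job is handed in at about 21 s: cover swung aside, filter slid home into the corner, lifted straight up and laid on the panel against the ledge, then released. The last picture confirms the placing; the hand-in gave no verdict.

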